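# Close the recycling box and draw out its telescopic handle

### The arm

A 6-joint arm with a two-finger parallel gripper is mounted at the origin on the work surface. World frame = base frame: x ahead of the robot, y to its left, z up, the work surface at z = 0. Lengths are in m, angles in rad, forces in N, time in s.
With the tool pointing down it reaches from about 0.25 to 0.725 m from the base axis. Payload 4 kg.
Tool frame: the origin (TCP) lies on the centre line of the jaws, within the pads' length; the fingertips stand 22 mm ahead of it and the grasp point (between the pads) lies 3 mm ahead of it; z points along the fingers, y is the line along which they close (so a half turn about z gives the same grasp; the last joint's range is limited). The gripper opens to 85 mm and grips with 20 to 120 N. Pads are 22 mm wide; open, the fingers measure 114 mm over their backs; the gripper's body (76 mm by 85 mm) begins 54 mm behind the grasp point. The pads swing forward as they close: fully open they stand 13 mm farther back than shut.
Start: joints at [1.201, 0.241, 0.005, 1.335, 0, 1.571], TCP at [0.181, 0.466, 0.253] pointing down, gripper open.
Joint ranges: [-2.72, 2.72], [-1.05, 1.87], [-1.09, 1.28], [-1.99, 2.15], [-1.42, 1.44], [-3.14, 3.14]. Speed limits (rad/s): [2.79, 2.79, 3.14, 3.14, 3.14, 3.14].

### API

Orientations are given as a unit quaternion [x, y, z, w].
In Python, from workcell import bot gives the robot as it stands.
- The arm moves only by the shell command python3 -m inch 'ROWS'. ROWS is JSON, one flat list of numbers, 7 for each row, row after row: the shift along the world's x, y, z in mm, then the turn, a rotation vector about the world's x, y, z in rad, then the opening in per cent of the stroke, from 0 (shut) to 100 (fully open). A call has 1 to 8 rows; each row is the pose to reach, as a shift and turn from the pose commanded when the call began; what a row does not reach only later rows make up. A row lasts 1/12 s, in which the tool goes at most 41.7 mm and 7.16 degrees, less where a joint would pass 70% of its speed; a pose out of reach is approached as far as the arm can. A call with a gripper value outside its range is refused whole. The fingers move at their own pace and stop on an object; the grip force is fixed at half the most. Time passes only in rows, so rows that repeat a pose let the fingers close. It gives the time, the measured TCP pose, the force, the opening and the grip force at its end, in the units of the state.
- bot.get_obs(): the state, without advancing time (a new reading comes with each control period).
- bot.camera(name): name is "side" or "top" or "wrist"; returns the picture (400x640x3 uint8, blue, green, red); there is no depth.
- bot.camera_info(name): a dict with "intrinsics" (3x3 intrinsics, pixels), "camera_from_world" (4x4, takes a point from world to camera coordinates); the wrist camera has in their place "hand_eye" (4x4, takes a point from camera to tool coordinates, whose origin is the TCP and whose axes are the flange's). Camera axes: x right, y down, z forward; pixel columns grow to the right and rows downward; lengths in m; the calibration is good to about 2 mm. A picture is of the moment at which its call begins: read the wrist's pose just before it. camera_info takes no time and is no camera call.
- bot.job_done(): hands the job in; it is judged then, once.
Trained networks look in the newest picture that a camera, given by its name, has taken for a name from the list of things; names that differ only in an ending like _2 or _b are one class to them, and where a whole thing is asked for, a point or a joint stands for the part that bears it (a point fixed in the world has none). Each returns a list of dicts, best first, with "confidence" (0 to 1); they miss things now and then, are a little off and sometimes report something else, mostly with a low value. They report only what shows in the picture. A call takes as long as a camera call.
- bot.silhouettes(camera, target): "mask" (400x640 bool, what is visible of it) and "uv" ([column, row] in pixels, amid what is visible of it).
- bot.spot_point(camera, target): "uv" ([column, row] in pixels: a listed point, or the origin of a listed thing).
The state is a dict: "clock": time; "joint_pos": joint angles; "joint_vel": joint speeds; "tau": joint torques, N m; "eef_pos": TCP position; "tool_rot": TCP orientation; "ft_force": force on the tool from outside, world axes, zero at the start; "ft_torque": the same for the moment, N m; "grip_width": finger opening in m; "grasp_force": force on a finger pad.
Only numpy, scipy, OpenCV 4.12 (cv2) and the standard library are available. Lean on these libraries where they do the work, as an engineer would, in place of code of your own. Each camera call takes 0.05 s, during which the arm holds its last target. There are 200 camera calls.

### The job

The recycling box is loaded: press its lid fully shut first. Then squeeze the release button in its telescopic handle and, keeping it squeezed, pull the handle straight up past the first stop to the second stop (fully out). Finish while still holding the handle there with the button squeezed, and leave the jar, the tray and the bottle caps where they are.

Things in the scene. Friction and masses are not known exactly. Their poses are not given: they have to be found in the camera images.
- box: Pale blue recycling box, 160 mm deep (x), 240 mm wide (y), 150 mm high, fixed to the counter, a milk bottle inside; origin under its centre. Its lid hinges on the +x rim; the telescopic handle stands in front of its -x wall, the side nearer the robot.
- handle_bar (a point): Centre of the handle's grey cross-bar: 24 mm thick (x), 170 mm long (y), 26 mm high, on two round 14 mm stiles 140 mm apart. x points level towards the box and lid hinge, z up. Pushed home it is 205 mm above the counter, 32 mm before the box's wall, 46 mm above the shut lid's top. The bar can be straddled from above in the middle, fingers closing along x.
- handle (a joint): How far the handle is drawn straight up, m: 0 home, 0.045 first stop, 0.090 second stop, rigid end at 0.092. A catch locks it at home and at the first stop (1.5 mm play) unless the release button is held in; let go between stops, it catches at the next. It moves with under 10 N; with the button in and nothing holding, it sinks.
- trigger_face (a point): Centre of the outer face of the release button: an aluminium bar 70 mm long, 18 mm high, mid-way along the cross-bar on its robot-facing side (-x of handle_bar). Out, this face is 22 mm from the bar's centre (34 mm over button and bar); fully in, 14 mm (26 mm over both). x is the pressing direction, towards the bar.
- trigger (a joint): How far the release button is pressed in, m: 0 out, 0.008 fully in; the catch is free beyond about 0.004. Spring: 2 N to start, 6 N fully in; it springs out when let go.
- lid (a joint): Opening angle of the box's lid, rad: 0 shut, grows as the front edge rises; starts part open. A stiff hinge keeps it where it is left; pressing down on its outside with under 8 N closes it.
- lid_edge (a point): Middle of the lid's free front edge, on its outer (upper) face; the lid is a plain pale blue slab 244 mm wide, 8 mm thick, 160 mm from hinge to this edge. Its x axis runs from the edge to the hinge, z out of the outer face. Shut, it is 158.5 mm above the counter and 32 mm along +x from the handle bar.
- box_hinge (a point): Middle of the lid's hinge line, on the box's far rim, 150.5 mm above the counter, 192 mm along +x from the handle bar. x points level away from the handle, y along the hinge line.
- jar_center (a point): Centre, half-way up, of a small closed glass jar, 64 mm across, 85 mm high, on the counter; to be left alone.
- tray: Aluminium tray 200 x 130 x 18 mm on the counter, origin under its centre; to be left alone, with the two caps in it.
- cap0: White bottle cap, 38 mm across, 13 mm high, lying in the tray; origin under its centre. To be left alone.
- cap1: The other bottle cap, just like it, also in the tray. To be left alone.

How it is judged:
On the way, in this order (a step that is already met when the one before it is completed fails the run):
1. the lid is shut (within 0.06 rad) with the handle still home (value of joint lid below 0.06 rad and value of joint handle below 0.012 m), for 0.2 s.
2. the release button is squeezed in the grip (over 4 mm) with the lid shut and the handle not yet past the first stop (value of joint trigger above 0.004 m and value of joint handle below 0.05 m and contact force between the fingers and handle above 2 N and value of joint lid below 0.06 rad), for 0.1 s.
At the end, for the whole second after the job is handed in: The lid is shut (within 0.06 rad), the handle is drawn out to the second stop (over 84 mm), and the fingers still hold it (over 2 N) with the release button squeezed in (over 4 mm); jar and tray are within 30 mm of where they stood (value of joint handle above 0.084 m and value of joint trigger above 0.004 m and contact force between the fingers and handle above 2 N and value of joint lid below 0.06 rad and distance of each of jar_center, tray from where it was at the start of the episode below 0.03 m); the arm keeps its last pose, push and grip.
It fails at once if the jar, the tray or a cap is moved by more than 30 mm (distance of any of jar_center, tray, cap0, cap1 from where it was at the start of the episode above 0.03 m).
It fails at once if the jar is tipped (angle between jar_center's own z axis and vertical above 0.5 rad).
It also fails if it takes over 43 s, if anything falls off the work surface, if the arm or the gripper's body presses on something with over 40 N, if the wrist force passes 120 N, or if a joint passes its speed limit or range.

## Working session

There is one attempt and no reset: what is moved stays moved. The work goes in short steps, Python scripts to look and compute and a shell command to move; the robot and the scene stay as the last step left them, time stands still between calls to the robot, and variables do not carry over. Pictures are saved under pics/ and viewed, at most 10 in all, crops included, and the job is handed in when it is done.

```bash
mkdir -p pics
cat > h.py <<'E'
import numpy as np, cv2
from workcell import bot
from scipy.optimize import least_squares
def P(c):
    i=bot.camera_info(c); return np.array(i["intrinsics"]),np.array(i["camera_from_world"])
def proj(c,p):
    K,T=P(c); q=T[:3,:3]@np.asarray(p)+T[:3,3]; q=K@q; return q[:2]/q[2]
def tri(obs):
    A=[]
    for c,(u,v) in obs:
        K,T=P(c); M=K@T[:3]; A+= [u*M[2]-M[0], v*M[2]-M[1]]
    X=np.linalg.svd(np.array(A))[2][-1]; return X[:3]/X[3]
E
python3 - <<'E'
from h import *
print(bot.get_obs())
for c in ("side","top"):
    cv2.imwrite(f"pics/{c}0.png",bot.camera(c))
pts={}
for t in ("handle_bar","trigger_face","lid_edge","box_hinge","jar_center","tray","box"):
    o=[]
    for c in ("side","top"):
        r=bot.spot_point(c,t)
        if r: o.append((c,r[0]["uv"])); print(t,c,np.round(r[0]["uv"],1),round(r[0]["confidence"],2))
    if len(o)==2:
        X=tri(o); print("   ",np.round(X,4),[np.round(proj(c,X)-u,1) for c,u in o])
E
```

```text
{'clock': 0.0, 'joint_pos': array([ 1.20098034e+00,  2.41412981e-01,  3.74095154e-03,  1.33520036e+00,
       -2.87843370e-05,  1.57078598e+00]), 'joint_vel': array([ 0.00142847, -0.00111963, -0.00099908, -0.00032044,  0.0009553 ,
       -0.00236398]), 'tau': array([-1.56143260e-04, -3.72315109e+01,  2.52409369e+01,  1.69901684e-02,
       -2.04466446e-04, -4.38337452e-06]), 'eef_pos': array([0.18052031, 0.4656544 , 0.25241929]), 'tool_rot': array([ 1.83850894e-01,  9.82953596e-01, -1.02298215e-03, -1.76707006e-04]), 'ft_force': array([-0.52296355, -0.69090027,  0.16419425]), 'ft_torque': array([ 0.03803457, -0.02122629, -0.02613475]), 'grasp_force': 0.0, 'grip_width': 0.08514243869468921}
handle_bar side [336.3 210.4] 0.73
handle_bar top [286.3 215.4] 0.86
    [0.4829 0.0978 0.2089] [array([-0.8, -0.2]), array([0. , 0.3])]
trigger_face side [341.  216.9] 0.5
trigger_face top [193.  222.9] 0.54
    [0.4295 0.3223 0.458 ] [array([-6.4, -1.4]), array([0.1, 2.1])]
lid_edge side [318.  189.1] 0.74
lid_edge top [290.9 198.2] 0.83
    [0.5316 0.0822 0.2523] [array([-0.2, -0. ]), array([0. , 0.1])]
box_hinge side [285.2 189.4] 0.76
box_hinge top [313.5 163. ] 0.84
    [0.6565 0.0163 0.1539] [array([-3.4, -0.7]), array([0.3, 1.6])]
jar_center side [358.1 122.9] 0.92
jar_center top [460.3 202.8] 0.87
    [ 0.5509 -0.4828  0.0506] [array([-0.5, -0.1]), array([0. , 0.3])]
tray side [301.  378.1] 0.9
tray top [196.3 221.7] 0.88
    [0.4751 0.4266 0.0029] [array([-2.7, -0.6]), array([0.1, 1. ])]
box side [307.6 236.1] 0.97
box top [305.2 192.2] 0.83
    [0.5837 0.0468 0.0085] [array([-2.3, -0.5]), array([0.2, 1.1])]
```

View pics/side0.png

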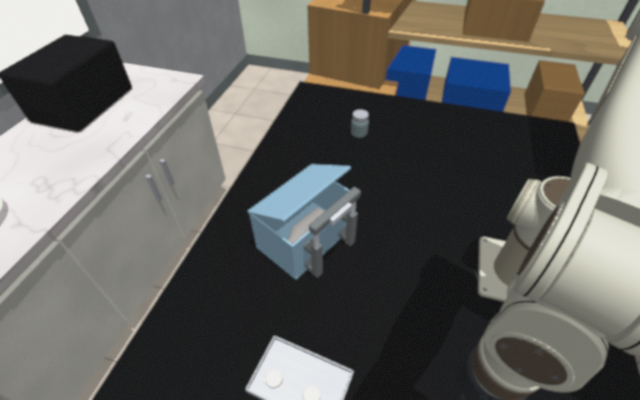

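View pics/top0.png

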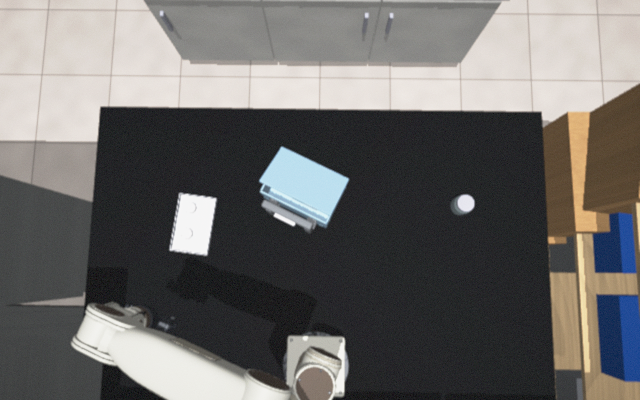

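```bash
cat > fit.py <<'E'
from h import *
def model(p):
    x,y,yaw,th=p; d=np.array([np.cos(yaw),np.sin(yaw),0]); b=np.array([x,y,0.205])
    h=b+192*d/1000; h[2]=.1505
    n=-np.sin(th)*-1*d+np.cos(th)*np.array([0,0,1.])
    l=h-.16*(np.cos(th)*d-np.sin(th)*np.array([0,0,1.]))+.008*n
    bx=b+.112*d; bx[2]=0
    return dict(handle_bar=b,lid_edge=l,box_hinge=h,box=bx)
if __name__=="__main__":
    obs=[]
    for c in ("side","top"):
        bot.camera(c)
        for t in ("handle_bar","lid_edge","box_hinge","box"):
            r=bot.spot_point(c,t)
            if r: obs.append((c,t,np.array(r[0]["uv"])))
    f=lambda p: np.concatenate([proj(c,model(p)[t])-u for c,t,u in obs])
    s=least_squares(f,[.48,.1,-.43,.6],loss="soft_l1",x_scale=[.01,.01,.05,.05])
    print(s.x,np.round(f(s.x).reshape(-1,2),1)); print(model(s.x))
    for c in("side","top"):
        for k in range(2):pass
E
python3 fit.py
```

```text
[ 0.48463597  0.09398982 -0.4230996   0.50025764] [[-0.6 -3.7]
 [-3.2  0.2]
 [ 0.5  0.2]
 [ 1.6  1.8]
 [-1.   1.8]
 [ 1.8  1.1]
 [ 0.3 -3.3]
 [-0.3 -0.3]]
{'handle_bar': array([0.48463597, 0.09398982, 0.205     ]), 'lid_edge': array([0.53519074, 0.07122524, 0.23426393]), 'box_hinge': array([0.65970553, 0.01515679, 0.1505    ]), 'box': array([0.58675988, 0.04800389, 0.        ])}
```

```bash
python3 -m inch '[20,-20,30,0,0,-0.12,0, 50,-50,50,0,0,-0.24,0, 75,-80,50,0,0,-0.36,0, 100,-110,50,0,0,-0.48,0, 125,-140,50,0,0,-0.60,0, 150,-168,50,0,0,-0.72,0, 175,-196,50,0,0,-0.84,0, 202,-224,50,0,0,-0.96,0]'
```

```text
clock: 1.97
eef_pos: [0.3834, 0.2406, 0.3037]
tool_rot: [0.619, 0.785, 0.0, 0.0]
ft_force: [0.9, 0.4, 0.3]
grip_width: 0.0
grasp_force: 0.0
```

```bash
python3 -m inch '[27,-27,0,0,0,-0.12,0, 54,-54,0,0,0,-0.24,0, 81,-81,0,0,0,-0.36,0, 108,-108,0,0,0,-0.48,0, 135,-135,0,0,0,-0.60,0, 162,-163,0,0,0,-0.663,0, 180,-183,0,0,0,-0.663,0, 180,-183,0,0,0,-0.663,0]'
cat > wr.py <<'E'
from h import *
import sys
from scipy.spatial.transform import Rotation as R
o=bot.get_obs(); i=bot.camera_info("wrist"); K=np.array(i["intrinsics"]); H=np.array(i["hand_eye"])
im=bot.camera("wrist"); cv2.imwrite(sys.argv[1],im)
W=np.eye(4); W[:3,:3]=R.from_quat(o["tool_rot"]).as_matrix(); W[:3,3]=o["eef_pos"]; C=W@H
print(np.round(o["eef_pos"],4), "y dir",np.round(np.degrees(np.arctan2(W[1,1],W[0,1])),2), "R z",np.round(W[:3,2],3), o["ft_force"].round(1), o["clock"])
def ray(uv,z):
    d=C[:3,:3]@np.linalg.inv(K)@np.array([uv[0],uv[1],1]); p=C[:3,3]; return p+d*(z-p[2])/d[2]
for t,z in (("handle_bar",.205),("trigger_face",.205),("lid_edge",.1585),("box_hinge",.1505)):
    for r in bot.spot_point("wrist",t)[:1]: print(t,np.round(r["uv"],1),round(r["confidence"],2),"on z",z,np.round(ray(r["uv"],z),4))
E
python3 wr.py pics/w1.png
```

```text
clock: 2.63
eef_pos: [0.5656, 0.055, 0.3021]
tool_rot: [0.841, 0.541, -0.0, 0.001]
ft_force: [0.2, -0.8, -0.7]
grip_width: 0.0
grasp_force: 0.0
[0.5656 0.055  0.3021] y dir -24.51 R z [ 0.    -0.002 -1.   ] [ 0.2 -0.8 -0.7] 2.6333
handle_bar [210.1 213.1] 0.66 on z 0.205 [0.4881 0.0905 0.205 ]
trigger_face [179.5 209.4] 0.82 on z 0.205 [0.4675 0.1034 0.205 ]
lid_edge [270.7 222. ] 0.65 on z 0.1585 [0.5131 0.049  0.1585]
box_hinge [423.4 193.8] 0.57 on z 0.1505 [0.6608 0.0109 0.1505]
```

```bash
python3 -m inch '[0,0,-25,0,0,0,0, 0,0,-45,0,0,0,0, 0,0,-58,0,0,0,0, 0,0,-70,0,0,0,0, 0,0,-82,0,0,0,0, 0,0,-94,0,0,0,0, 0,0,-104,0,0,0,0, 0,0,-112,0,0,0,0]'
```

```text
clock: 3.55
eef_pos: [0.5619, 0.0604, 0.1909]
tool_rot: [0.839, 0.544, -0.0, -0.0]
ft_force: [-1.6, 0.6, 0.7]
grip_width: -0.0001
grasp_force: 0.4
```

```bash
python3 -m inch '[0,0,-4,0,0,0,0, 0,0,-8,0,0,0,0, 0,0,-10,0,0,0,0, 0,0,-12,0,0,0,0, 0,0,-12,0,0,0,0]'
python3 - <<'E'
from h import *
cv2.imwrite("pics/side1.png",cv2.resize(bot.camera("side")[120:320,200:440],None,fx=3,fy=3))
for t in("lid_edge","handle_bar"): 
    for r in bot.spot_point("side",t)[:1]: print(t,r)
from fit import model
for th in (0,.1,.3):
    print(th,proj("side",model([.488,.0905,-.423,th])["lid_edge"]))
E
```

```text
clock: 3.97
eef_pos: [0.5629, 0.0594, 0.1806]
tool_rot: [0.84, 0.543, 0.001, 0.0]
ft_force: [-1.5, 1.4, 5.4]
grip_width: -0.0
grasp_force: 2.5
lid_edge {'uv': [324.9, 214.1], 'confidence': 0.66}
handle_bar {'uv': [334.7, 214.0], 'confidence': 0.63}
0 [324.19948192 214.68403345]
0.1 [323.72889813 210.25557658]
0.3 [321.31264024 200.4188932 ]
```

View pics/side1.png

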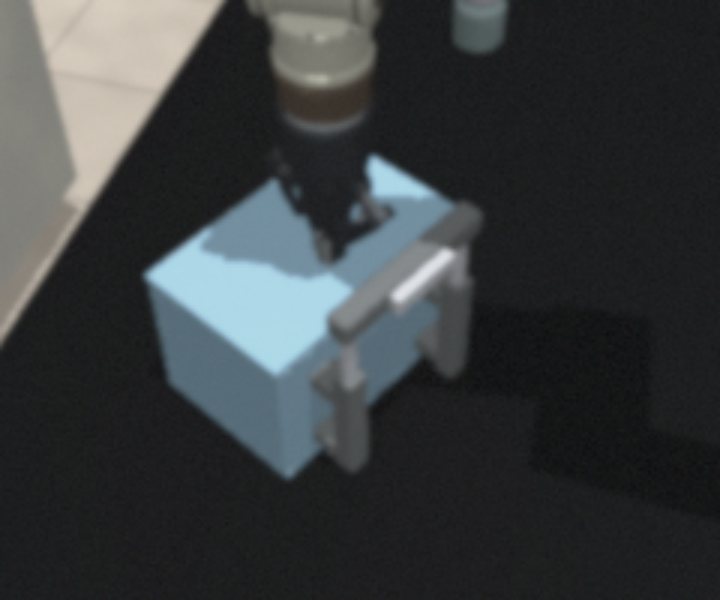

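```bash
python3 -m inch '[0,0,-3,0,0,0,0, 0,0,-5,0,0,0,0, 0,0,-5,0,0,0,0, 0,0,-5,0,0,0,0]'; python3 -m inch '[0,0,15,0,0,0,0, 0,0,50,0,0,0,0, 0,0,85,0,0,0,0, -25,11,110,0,0,0,20, -57,24,120,0,0,0,60, -87,37,125,0,0,0,100, -87,37,125,0,0,0,100, -87,37,125,0,0,0,100]'; python3 wr.py pics/w2.png
```

```text
clock: 4.45
eef_pos: [0.5629, 0.0593, 0.1802]
tool_rot: [0.84, 0.543, 0.002, 0.001]
ft_force: [-10.7, -0.3, 27.0]
grip_width: -0.0001
grasp_force: 13.7
clock: 5.12
eef_pos: [0.4752, 0.0967, 0.3006]
tool_rot: [0.839, 0.544, 0.001, 0.001]
ft_force: [0.3, -0.7, 0.7]
grip_width: 0.0605
grasp_force: 0.0
[0.4752 0.0967 0.3006] y dir -24.09 R z [ 0.003  0.    -1.   ] [ 0.3 -0.7  0.7] 5.1167
handle_bar [335.2 214.3] 0.63 on z 0.205 [0.4891 0.0903 0.205 ]
trigger_face [304.6 215.4] 0.75 on z 0.205 [0.4664 0.0995 0.205 ]
lid_edge [363.6 195.1] 0.73 on z 0.1585 [0.5167 0.0796 0.1585]
box_hinge [524.7 197.8] 0.7 on z 0.1505 [0.6604 0.0094 0.1505]
```

View pics/w2.png

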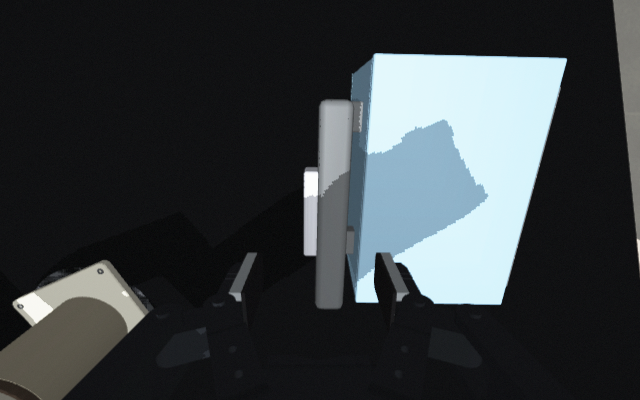

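```bash
python3 -m inch '[12,-6,0,0,0,0,100, 12,-6,-20,0,0,0,100, 12,-6,-42,0,0,0,100, 12,-6,-62,0,0,0,100, 12,-6,-78,0,0,0,100, 12,-6,-88,0,0,0,100, 12,-6,-92,0,0,0,100, 12,-6,-92,0,0,0,100]'; python3 wr.py pics/w3.png
```

```text
clock: 6.03
eef_pos: [0.4875, 0.0899, 0.2062]
tool_rot: [0.84, 0.543, -0.001, -0.0]
ft_force: [0.0, -0.1, -0.0]
grip_width: 0.0852
grasp_force: 0.0
[0.4875 0.0899 0.2062] y dir -24.21 R z [-0.002 -0.    -1.   ] [ 0.  -0.1 -0. ] 6.0333
handle_bar [311.9 283.9] 0.85 on z 0.205 [0.486  0.0904 0.205 ]
trigger_face [268.8 276.9] 0.95 on z 0.205 [0.4685 0.1027 0.205 ]
lid_edge [363.7 235.6] 0.72 on z 0.1585 [0.5168 0.0809 0.1585]
box_hinge [601.8 237.1] 0.77 on z 0.1505 [0.6612 0.0108 0.1505]
```

View pics/w3.png

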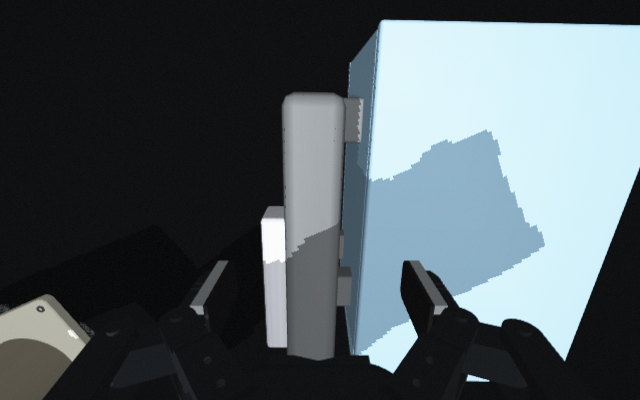

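```bash
python3 -m inch '[0,0,0,0,0,0,50, 0,0,0,0,0,0,35, 0,0,0,0,0,0,20, 0,0,0,0,0,0,10, 0,0,0,0,0,0,10, 0,0,0,0,0,0,10, 0,0,0,0,0,0,10, 0,0,0,0,0,0,10]'
```

```text
clock: 6.95
eef_pos: [0.484, 0.0918, 0.2076]
tool_rot: [0.839, 0.543, -0.002, -0.004]
ft_force: [-12.2, 3.5, 8.3]
grip_width: 0.0247
grasp_force: 60.7
```

```bash
python3 -m inch '[-3,1,0,0,0,0,10, -3,1,0,0,0,0,10]'; python3 wr.py pics/w4.png; python3 -c "
import cv2;i=cv2.imread('pics/w4.png');cv2.imwrite('pics/w4c.png',cv2.resize(i[180:400,200:440],None,fx=2.5,fy=2.5))"
```

```text
clock: 7.12
eef_pos: [0.4839, 0.0919, 0.2076]
tool_rot: [0.84, 0.543, 0.0, -0.001]
ft_force: [-3.3, 2.8, 4.9]
grip_width: 0.0246
grasp_force: 62.5
[0.4839 0.0919 0.2076] y dir -24.19 R z [-0.001  0.001 -1.   ] [-3.3  2.8  4.9] 7.1167
handle_bar [321.8 279.2] 0.9 on z 0.205 [0.4876 0.092  0.205 ]
trigger_face [292.8 275.5] 0.65 on z 0.205 [0.4754 0.0998 0.205 ]
lid_edge [369.4 237.2] 0.7 on z 0.1585 [0.5162 0.0797 0.1585]
box_hinge [603.  237.9] 0.87 on z 0.1505 [0.6596 0.0106 0.1505]
```

View pics/w4c.png

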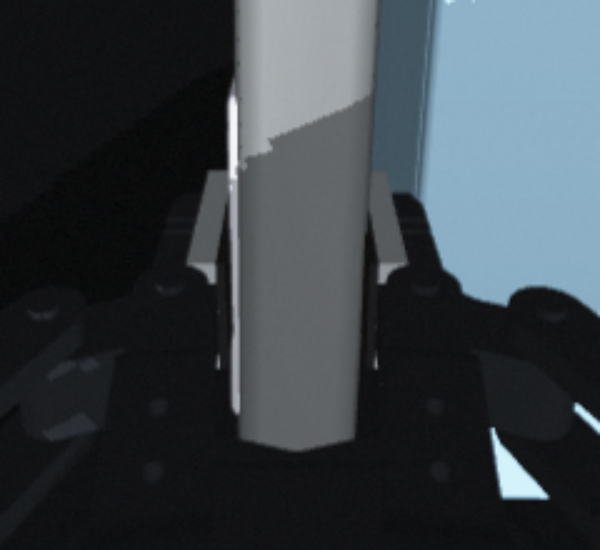

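The button shows only as a thin sliver (crop columns ~230–240), so it is squeezed in between the pads; the bar sits centred. Now lift.

```bash
python3 -m inch '[0,0,2,0,0,0,10, 0,0,6,0,0,0,10, 0,0,12,0,0,0,10, 0,0,18,0,0,0,10, 0,0,24,0,0,0,10, 0,0,30,0,0,0,10, 0,0,36,0,0,0,10, 0,0,42,0,0,0,10]'
```

```text
clock: 8.03
eef_pos: [0.4839, 0.0918, 0.2481]
tool_rot: [0.839, 0.543, -0.001, -0.002]
ft_force: [-1.8, 5.8, -4.6]
grip_width: 0.0241
grasp_force: 61.5
```

```bash
python3 -m inch '[0,0,6,0,0,0,10, 0,0,12,0,0,0,10, 0,0,18,0,0,0,10, 0,0,25,0,0,0,10, 0,0,32,0,0,0,10, 0,0,38,0,0,0,10, 0,0,44,0,0,0,10, 0,0,47,0,0,0,10]'; python3 -m inch '[0,0,1,0,0,0,10, 0,0,1,0,0,0,10, 0,0,1,0,0,0,10]'; python3 wr.py pics/w5.png
python3 - <<'E'
from h import *
cv2.imwrite("pics/side2.png",cv2.resize(bot.camera("side")[120:320,200:440],None,fx=3,fy=3))
from fit import model
b=model([.485,.0914,-.423,0])["handle_bar"]
print([proj("side",b+[0,0,d]).round(1) for d in(0,.045,.09)],bot.spot_point("side","handle_bar")[:1])
E
```

```text
clock: 8.7
eef_pos: [0.4839, 0.0918, 0.2955]
tool_rot: [0.839, 0.543, -0.001, -0.002]
ft_force: [-2.3, 4.5, -3.7]
grip_width: 0.0243
grasp_force: 61.5
clock: 8.95
eef_pos: [0.4839, 0.0918, 0.2964]
tool_rot: [0.839, 0.543, -0.001, -0.002]
ft_force: [-3.6, 4.4, -1.7]
grip_width: 0.0244
grasp_force: 61.6
[0.4839 0.0918 0.2964] y dir -24.17 R z [-0.003  0.001 -1.   ] [-3.6  4.4 -1.7] 8.95
handle_bar [320.1 279.7] 0.7 on z 0.205 [0.4625 0.0376 0.205 ]
trigger_face [293.6 279.2] 0.98 on z 0.205 [0.4421 0.0472 0.205 ]
lid_edge [357.  194.3] 0.6 on z 0.1585 [0.5191 0.0797 0.1585]
box_hinge [521.3 196.6] 0.74 on z 0.1505 [0.6623 0.0104 0.1505]
[array([335.3, 209.2]), array([335.8, 196.4]), array([336.3, 182.7])] [{'uv': [335.0, 181.8], 'confidence': 0.74}]
```

View pics/side2.png

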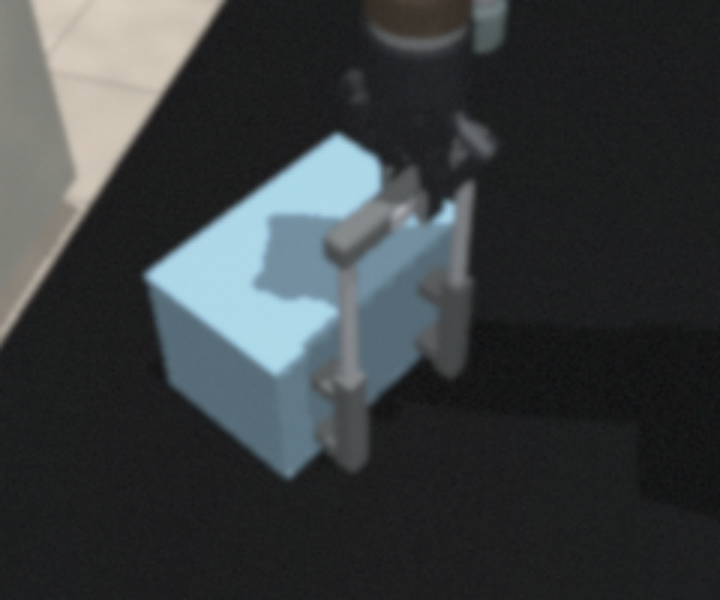

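View pics/w5.png

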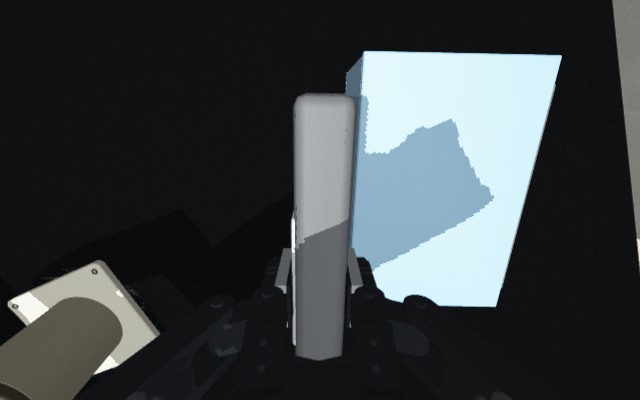

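Handle is fully drawn (bar at crop ~(380,225), stiles out), button still squeezed, lid shut. One small push to confirm the rigid end, then hand in.

```bash
python3 -m inch '[0,0,2,0,0,0,10, 0,0,3,0,0,0,10, 0,0,3,0,0,0,10, 0,0,3,0,0,0,10]'; python3 -c "
from workcell import bot
print(bot.job_done())"
```

```text
clock: 9.63
eef_pos: [0.4839, 0.0918, 0.2992]
tool_rot: [0.839, 0.543, -0.001, -0.002]
ft_force: [-2.3, 5.0, -3.8]
grip_width: 0.024
grasp_force: 61.6
the job is handed in; nothing more can be done
None
```

I pressed the lid shut, squeezed the button and drew the handle up about 91 mm to the second stop (by tool travel), then handed in at about 9.6 s still gripping it with the button in. The hand-in returned no verdict, and I did not re-check the jar, tray and caps, which the arm never went near.

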